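Gauge the bore of a received bushing

ROBOT

A 6-joint arm with a two-finger parallel gripper is mounted at the origin on the work surface. World frame = base frame: x ahead of the robot, y to its left, z up, the work surface at z = 0. Lengths are in m, angles in rad, forces in N, time in s.
With the tool pointing down it reaches from about 0.325 to 0.85 m from the base axis. Payload 4.4 kg.
Tool frame: the origin (TCP) lies midway between the tips of the shut fingers; the grasp point (between the pads) lies 19 mm behind it; y points along the fingers, z is the direction in which the jaws open and shut, and the axes are right-handed (so a half turn about y gives the same grasp; the last joint's range is limited). The gripper opens to 94 mm and grips with 3 to 60 N. Pads are 16 mm wide; open, the fingers measure 119 mm over their backs; the gripper's body (75 mm by 177 mm) begins 78 mm behind the grasp point.
Start: joints at [-1.337, 0.207, 1.542, -0, 1.393, -0.15], TCP at [0.216, -0.533, 0.205] pointing down, gripper open.
Joint ranges: [-2.73, 2.73], [-0.86, 2.22], [0.23, 2.46], [-1.11, 4.25], [0.08, 2.63], [-2.82, 2.82]. Speed limits (rad/s): [2.79, 2.79, 3.14, 3.14, 3.14, 3.14].

INTERFACE

Orientations are given as a unit quaternion [x, y, z, w].
In Python, from station import ctrl gives the robot as it stands.
- The arm moves only by the shell command python3 -m inch 'ROWS' [OPENING] [FORCE]. ROWS is JSON, a list that holds one entry, the list of rows, each a list of 4 numbers: the shift along the tool's x, y, z normalised to -1 to 1, where 1 is 50 mm, then the turn about the tool's y normalised to -1 to 1, where 1 is 0.1 rad. In form: [[[x, y, z, twist], ...]]. A call has 1 to 5 rows; each row shifts and turns the commanded pose from where the row before left it, along the tool's axes as they then stand; what a row does not reach is not made up. A row lasts 1/10 s, in which the tool goes at most 50 mm and 8.59 degrees, less where a joint would pass 70% of its speed; a pose out of reach is approached as far as the arm can. A call with a number of a shift or a turn outside -1 to 1 is refused whole. A call with a gripper value outside its range is refused whole. OPENING is the gripper command: -1 is fully open, 1 is shut, values between are in proportion, set as the call begins (- or left out, the last holds). The fingers move at their own pace and stop on an object; FORCE is the grip in N (left out, the last holds). Time passes only in rows, so rows that do not move let the fingers close. It gives the time, the measured TCP pose, the force and the opening at its end, in the units of the state.
- ctrl.get_state(): the state, without advancing time (a new reading comes with each control period).
- ctrl.snapshot(name): name is "scene" or "top"; returns a dict with "img" (384x512x3 uint8, red, green, blue), "camera_matrix" (3x3 intrinsics, pixels), "T" (4x4, takes a point from camera to world coordinates). Camera axes: x right, y down, z forward; pixel columns grow to the right and rows downward; lengths in m; the calibration is good to about 2 mm. A picture is of the moment at which its call begins. There is no depth.
- ctrl.sign_off(): hands the job in, once; it reports no verdict.
The state is a dict: "t": time; "q": joint angles; "qd": joint speeds; "effort": joint torques, N m; "eef_pos": TCP position; "tcp_rot": TCP orientation; "ft_force": force on the tool from outside, world axes, zero at the start; "wrist_torque": the same for the moment, N m; "opening": finger opening in m.
Only numpy, scipy, OpenCV 4.12 (cv2) and the standard library are available. Lean on these libraries where they do the work, as an engineer would, in place of code of your own. Each camera call takes 0.05 s, during which the arm holds its last target. There are 200 camera calls.

TASK

Gauge the large bushing on the shipping counter: take the bore gauge out of its stand with its two side pads squeezed in, feel its nose down into the bushing until the flange sits fully on the rim, and let go so that the plungers spring out against the bore. Then press the cap on top down until it snaps and locks the reading, lift the gauge out by the bare upper handle (not by the pads) and set it upright back in its stand, still locked at the bore size, and let go. Go gently, never pressing the gauge on the bushing with more than about 20 N, and leave the other things on the counter where they are.

Things in the scene. Friction and masses are not known exactly. Their poses are not given: they have to be found in the camera images.
- gauge_grip (a point): Upright metal bore gauge, 125 mm tall, 0.3 kg. Point on its axis 63 mm above its underside, half-way up the two black side pads (48 to 78 mm high, 18 mm wide, on its +x and -x sides, 43 mm over both). z up, x through both pads. Squeezing the pads in along x, to 32 mm over both (4 N each, then firm stops; hold with 15 to 25 N), draws the plungers in; released, they spring out.
- gauge_handle (a point): Point on the gauge's axis 97 mm above its underside (34 mm above gauge_grip), half-way up the bare upper handle: square, 20 x 20 mm, flats across the gauge's x and y. Gripped here (from 78 to 113 mm above the underside), the plungers are not moved. The handle runs on below, between the pads, to the flange.
- gauge_nose (a point): Centre of the gauge's underside, 63 mm below gauge_grip. The nose is round, 37 mm in diameter, 28 mm long, with a 1.5 mm chamfer at its foot.
- gauge_flange (a point): Point on the gauge's axis at the underside of its round flange (60 mm in diameter, 5 mm thick), 28 mm above the underside of the nose. This face comes to rest on the rim of the bushing, or on the top of the stand.
- tip_a (a point): Outer end of the brass plunger on the gauge's +x side, 14 mm above the underside. The distance between the two plunger ends is the reading: 47 mm free, 36 mm with the pads fully squeezed (inside the nose), 40 mm when they press on the bore of the large bushing (about 3 N each). Both plungers move in and out together.
- tip_b (a point): Outer end of the opposite brass plunger (-x side of the gauge).
- cap_top (a point): Centre of the top face of the lock cap as it stands when up, 125 mm above the gauge's underside (62 mm above gauge_grip); this point stays with the gauge and does not go down with the cap.
- lock_cap (a joint): Round cap, 16 mm in diameter, on top of the gauge. Value in m: 0 is up (free), growing downward. It takes a push of about 7 N; past half-way it snaps down by itself to 0.005, its stop, stays there and pins both plungers (a further push does not free it). It goes home only with the reading near the bore size. Once locked, the pads should not be squeezed: that could force the lock.
- nest: Aluminium gauging nest fixed to the counter: a low square tray 115 x 115 mm, 31 mm high at its lips, with a foam pad on which the large steel bushing stands upright: a plain tube, outside 64 mm, bore 40 mm, 40 mm high, square-edged, open at the top. Origin: centre of the nest's underside, on the counter.
- nest_mid (a point): Middle of the nest at the height of the bushing's rim, 67 mm above the counter. The bushing's axis is NOT here: it lies several mm off, at most 6 mm along each of the nest's two sides (x and y of this frame), and must be found by feel or eye. The bushing yields 1 mm downward for every 4 N (after the first 0.5 N) and slides sideways on its pad if pushed with more than about 8 N.
- stand_top (a point): Centre of the top of the gauge's stand, 45 mm above the counter: a grey block 110 x 100 mm fixed to the counter, with an oblong slot right through, 60 mm along its x and 48 mm along its y. The gauge starts here with its nose in the slot and its flange on the top, its plungers along the slot; locked at the bore size it fits at any yaw.
- doorknob: Brass doorknob sample, 60 mm in diameter and 60 mm high, loose bystander, origin at the centre of its foot.
- grommet_tin: Blue round tin with a rubber lid, 75 mm in diameter, 34 mm high, loose bystander, origin at the centre of its foot.
- carton_sealer: White plastic carton sealer (tape gun), 150 x 55 mm and 107 mm high, loose bystander, origin at the centre of its foot.
- small_bushing: Small steel bushing, outside 36 mm, bore 24 mm, 30 mm high: not the one to gauge, loose bystander, origin at the centre of its foot.
- hex_nut: Large steel hexagon blank, 38 mm across the corners, 16 mm high, loose bystander, origin at the centre of its foot.
Things that resemble listed ones, but are neither listed nor needed, are in the scene too. Leave any green look-alike of the part that bears gauge_grip alone.

How it is judged:
By the outcome, as a careful person would: the job done as asked, in the order asked, and still so for the second after the job is handed in, with the robot touching nothing.
It also fails if it takes over 72 s, if anything falls off the work surface, if the arm or the gripper's body presses on something with over 40 N, if the wrist force passes 120 N, or if a joint passes its speed limit or range.

## Working session

There is one attempt and no reset: what is moved stays moved. The work goes in short steps, Python scripts to look and compute and a shell command to move; the robot and the scene stay as the last step left them, time stands still between calls to the robot, and variables do not carry over. Pictures are saved under pics/ and viewed, about 8 in all and at most 12, crops included, and the job is handed in when it is done.

```bash
ls; mkdir -p pics; python3 - <<'E'
from station import ctrl
import cv2,numpy as np
s=ctrl.get_state();print({k:np.round(v,3) for k,v in s.items()})
for n in("scene","top"):
    d=ctrl.snapshot(n);np.savez(f"pics/{n}0.npz",**d);print(n,d["camera_matrix"].round(1).tolist(),d["T"].round(3).tolist())
    cv2.imwrite(f"pics/{n}0.png",cv2.resize(d["img"][:,:,::-1],(768,576),interpolation=cv2.INTER_CUBIC))
E
```

```text
pics
{'t': np.float64(0.0), 'q': array([-1.337,  0.207,  1.543, -0.   ,  1.393, -0.15 ]), 'qd': array([ 0.001, -0.   , -0.   ,  0.001,  0.   , -0.001]), 'effort': array([ 1.0000e-03, -3.7088e+01, -2.8141e+01,  7.0000e-02,  3.6000e-02,
       -0.0000e+00]), 'eef_pos': array([ 0.216, -0.532,  0.204]), 'tcp_rot': array([-0.135,  0.695, -0.693,  0.135]), 'ft_force': array([-0.414,  0.504,  0.048]), 'wrist_torque': array([ 0.014, -0.021, -0.016]), 'opening': np.float64(0.094)}
scene [[437.0, 0.0, 259.3], [0.0, 437.0, 192.7], [0.0, 0.0, 1.0]] [[0.725, 0.49, -0.483, 1.097], [0.688, -0.521, 0.505, -0.609], [-0.004, -0.699, -0.715, 0.874], [0.0, 0.0, 0.0, 1.0]]
top [[435.8, 0.0, 257.7], [0.0, 435.8, 189.4], [0.0, 0.0, 1.0]] [[-0.01, -0.996, 0.088, 0.475], [-1.0, 0.008, -0.019, -0.084], [0.018, -0.088, -0.996, 1.325], [0.0, 0.0, 0.0, 1.0]]
```

View pics/scene0.png

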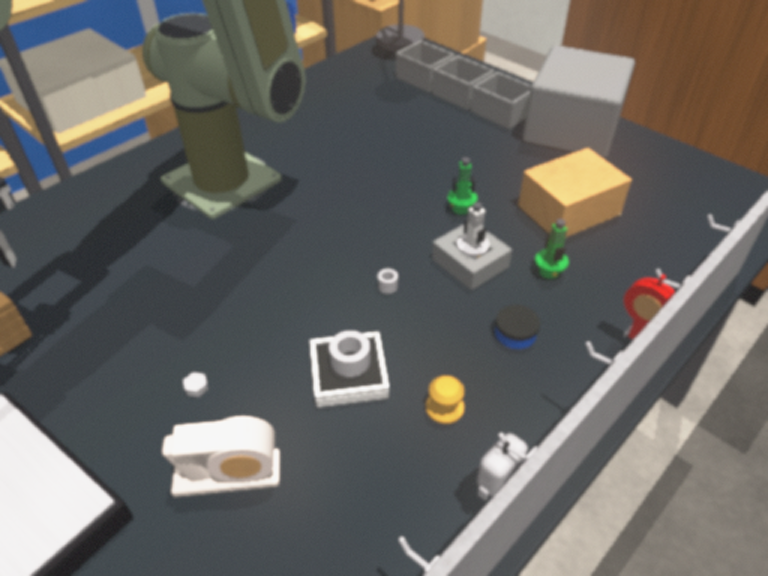

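View pics/top0.png

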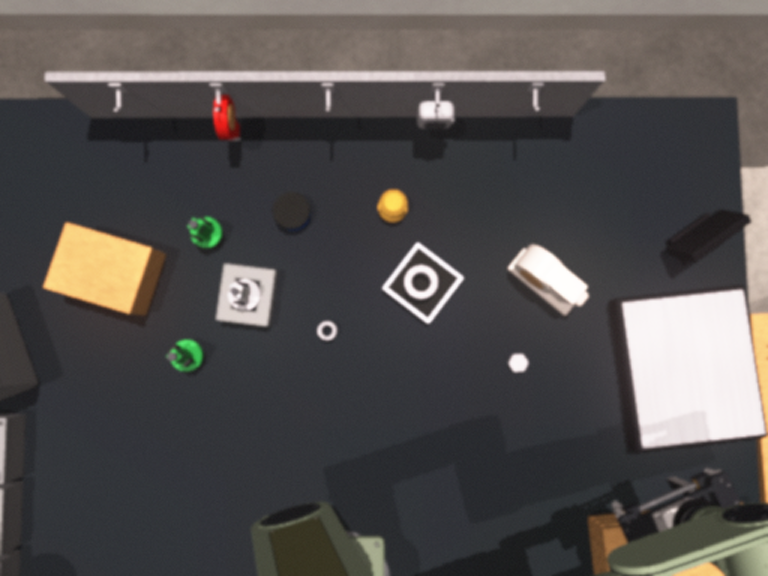

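```bash
cat > h.py <<'E'
import numpy as np,cv2
def load(n): return dict(np.load(f"pics/{n}.npz"))
def ray(d,u,v,z):
    K,T=d["camera_matrix"],d["T"]; r=T[:3,:3]@np.linalg.solve(K,[u,v,1.]); o=T[:3,3]
    return o+r*(z-o[2])/r[2]
def proj(d,p):
    T=d["T"]; c=T[:3,:3].T@(np.asarray(p)-T[:3,3]); q=d["camera_matrix"]@c; return q[:2]/q[2]
E
python3 - <<'E'
from h import *
t=load("top0");s=load("scene0")
def crop(d,x,y,w,h,k): return cv2.resize(d["img"][y:y+h,x:x+w,::-1],None,fx=k,fy=k,interpolation=cv2.INTER_CUBIC)
a=crop(t,110,130,90,120,4);b=crop(t,240,150,80,80,6)
c=crop(s,280,95,110,100,4)
im=np.zeros((560,800,3),np.uint8)
im[:480,:360]=a; im[:400,360:800]=c
b=cv2.resize(b,(160,160)); im[400:560,640:800]=b
cv2.imwrite("pics/c1.png",im)
# segmentation of bright things in top
g=cv2.cvtColor(t["img"],cv2.COLOR_RGB2GRAY)
for thr in(90,):
    m=(g>thr).astype(np.uint8); 
    cs,h=cv2.findContours(m[140:260,120:320],cv2.RETR_TREE,cv2.CHAIN_APPROX_NONE)
    for i,k in enumerate(cs):
        if cv2.contourArea(k)>40:
            k=k+[120,140]; r=cv2.minAreaRect(k);e=cv2.fitEllipse(k)
            print(i,h[0][i][3],cv2.contourArea(k),np.round(cv2.boxPoints(r),1).tolist(),np.round(r[0],1),[np.round(x,1) for x in e])
E
```

```text
1 -1 136.0 [[120.0, 226.0], [134.0, 226.0], [134.0, 246.0], [120.0, 246.0]] [127. 236.] [array([125.3, 236.1]), array([16.2, 19.9]), np.float64(10.9)]
2 -1 141.0 [[211.0, 213.0], [224.0, 213.0], [224.0, 226.0], [211.0, 226.0]] [217.5 219.5] [array([217.5, 219.8]), array([13.2, 13.7]), np.float64(84.1)]
4 -1 1364.0 [[142.60000610351562, 213.39999389648438], [147.5, 174.1999969482422], [183.89999389648438, 178.6999969482422], [179.0, 218.0]] [163.2 196.1] [array([163.2, 196.1]), array([41.3, 45.4]), np.float64(12.7)]
8 -1 1651.5 [[252.5, 191.89999389648438], [277.6000061035156, 159.0], [310.70001220703125, 184.1999969482422], [285.6000061035156, 217.1999969482422]] [281.6 188.1] [array([281.6, 188.1]), array([47.6, 47.9]), np.float64(130.8)]
9 8 1007.5 [[258.79998779296875, 191.3000030517578], [278.29998779296875, 165.1999969482422], [304.3999938964844, 184.8000030517578], [284.79998779296875, 210.89999389648438]] [281.6 188.1] [array([281.6, 188.2]), array([37.1, 37.6]), np.float64(177.2)]
10 9 435.5 [[269.0, 176.0], [292.0, 176.0], [292.0, 199.0], [269.0, 199.0]] [280.5 187.5] [array([280.3, 187.4]), array([23.5, 23.7]), np.float64(72.9)]
11 10 105.5 [[274.0, 193.0], [274.0, 182.0], [286.0, 182.0], [286.0, 193.0]] [280.  187.5] [array([280.3, 187.5]), array([11.4, 12. ]), np.float64(114.2)]
12 -1 319.5 [[124.4000015258789, 145.39999389648438], [145.89999389648438, 143.0], [148.10000610351562, 163.1999969482422], [126.5999984741211, 165.60000610351562]] [136.3 154.3] [array([136.3, 153.9]), array([18.8, 22.3]), np.float64(116.6)]
13 12 148.0 [[125.0, 155.0], [136.0, 144.0], [145.5, 153.5], [134.5, 164.5]] [135.3 154.3] [array([135.6, 154.4]), array([12.4, 16. ]), np.float64(23.8)]
14 -1 91.0 [[252.0, 140.0], [271.0, 140.0], [271.0, 147.0], [252.0, 147.0]] [261.5 143.5] [array([261.4, 142.9]), array([ 7.4, 19.9]), np.float64(89.6)]
```

View pics/c1.png

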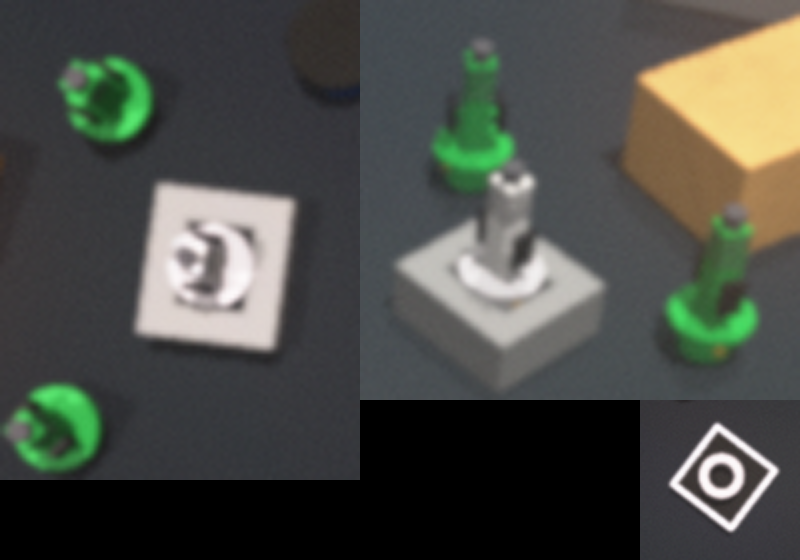

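```bash
python3 - <<'E'
from h import *
t=load("top0");s=load("scene0")
print("stand centre",ray(t,163.2,196.1,.045).round(4))
for p in [(142.6,213.4),(147.5,174.2),(183.9,178.7),(179,218)]: print(ray(t,*p,.045).round(4))
print("nest",ray(t,281.6,188.1,.031).round(4),[ray(t,*p,.031).round(3) for p in [(252.5,191.9),(277.6,159),(310.7,184.2),(285.6,217.2)]])
print("bush",ray(t,280.35,187.45,.067).round(4))
gt=cv2.cvtColor(t["img"],cv2.COLOR_RGB2GRAY);gs=cv2.cvtColor(s["img"],cv2.COLOR_RGB2GRAY)
# flange: bright
for thr in(205,225,240):
  m=np.zeros_like(gt);m[180:215,145:182]=gt[180:215,145:182]>thr
  cs,_=cv2.findContours(m,0,1);k=max(cs,key=cv2.contourArea);h=cv2.convexHull(k);c,r=cv2.minEnclosingCircle(h)
  print(thr,cv2.contourArea(h),c,r,ray(t,*c,.05).round(4))
print("cap",ray(t,156.3,194.5,.142).round(4),ray(s,318,138.2,.142).round(4))
# bushing in scene: rim
sub=gs[215:260,210:255]
for thr in(110,150):
  cs,h=cv2.findContours((gs>thr).astype(np.uint8),cv2.RETR_CCOMP,1)
  for i,k in enumerate(cs):
    c,r=cv2.minEnclosingCircle(k)
    if 213<c[0]<255 and 215<c[1]<260 and r>5 and len(k)>5:
      e=cv2.fitEllipse(k);print(thr,h[0][i][3],np.round(e[0],1),np.round(e[1],1),ray(s,*e[0],.067).round(4))
E
```

```text
stand centre [0.5704 0.1699 0.045 ]
[0.5202 0.2294 0.045 ]
[0.6355 0.2166 0.045 ]
[0.6213 0.1096 0.045 ]
[0.5058 0.1233 0.045 ]
nest [ 0.5924 -0.1792  0.031 ] [array([ 0.582, -0.092,  0.031]), array([ 0.68 , -0.168,  0.031]), array([ 0.603, -0.267,  0.031]), array([ 0.506, -0.19 ,  0.031])]
bush [ 0.591 -0.173  0.067]
205 1035.5 (163.0, 196.0) 22.671667098999023 [0.5703 0.1695 0.05  ]
225 121.5 (164.0, 195.5) 9.708344459533691 [0.5718 0.1666 0.05  ]
240 18.5 (168.0, 200.5) 4.031229019165039 [0.557  0.1549 0.05  ]
cap [0.5677 0.1694 0.142 ] [0.577  0.1613 0.142 ]
110 -1 [232.1 245.2] [53.9 57.6] [ 0.6229 -0.206   0.067 ]
110 8 [231.7 242.2] [37.5 43.3] [ 0.6159 -0.2006  0.067 ]
150 -1 [232.  244.9] [52.2 56.2] [ 0.6223 -0.2055  0.067 ]
150 7 [232.8 230.8] [11.5 14.9] [ 0.5934 -0.175   0.067 ]
150 7 [231.7 243. ] [38.2 45.8] [ 0.6178 -0.2022  0.067 ]
```

```bash
cat >> h.py <<'E'
from scipy.spatial.transform import Rotation as R
def st(target=None,yaw=None):
    from station import ctrl
    s=ctrl.get_state();Rm=R.from_quat(s["tcp_rot"]).as_matrix()
    zy=np.degrees(np.arctan2(Rm[1,2],Rm[0,2]))
    print("t",round(s["t"],2),"p",np.round(s["eef_pos"],4),"F",np.round(s["ft_force"],1),"T",np.round(s["wrist_torque"],2),"open",round(float(s["opening"]),4),"zyaw",round(zy,2),"tilt",np.round(Rm[:,1],3))
    if target is not None: print("shift tool units(50mm)",np.round(Rm.T@(np.array(target)-s["eef_pos"])/.05,3), "world mm",np.round((np.array(target)-s["eef_pos"])*1e3,1))
    if yaw is not None:
        d=(yaw-zy+90)%180-90; print("yaw by deg",round(d,2),"-> twist units",round(-np.radians(d)/.1,3),"(tool y down)")
    return s,Rm
E
python3 -c "
from h import *
s,Rm=st([.57,.168,.2],-6.3);print(Rm.round(3),s['q'].round(2))"
```

```text
t 0.1 p [ 0.2157 -0.5323  0.2045] F [1.  0.5 1.5] T [-0.04 -0.05  0.01] open 0.0939 zyaw -67.95 tilt [-0.     0.002 -1.   ]
shift tool units(50mm) [-11.826   0.112 -10.321] world mm [354.3 700.3  -4.5]
yaw by deg 61.65 -> twist units -10.76 (tool y down)
[[-0.927 -0.     0.375]
 [-0.375  0.002 -0.927]
 [-0.    -1.    -0.002]] [-1.34  0.21  1.54  0.    1.39 -0.15]
```

```bash
for i in 1 2 3 4; do python3 -m inch '[[[-0.59,0,-0.515,0],[-0.59,0,-0.515,0],[-0.59,0,-0.515,0],[-0.59,0,-0.515,0],[-0.59,0,-0.515,0]]]' -1 >/dev/null; done
for i in 1 2; do python3 -m inch '[[[0,0,0,-1],[0,0,0,-1],[0,0,0,-1],[0,0,0,-1],[0,0,0,-1]]]'; done
python3 -m inch '[[[0,0,0,-0.76],[0,0,0,0]]]'
python3 - <<'E'
from h import *
from station import ctrl
s,Rm=st([.57,.168,.2],-6.3)
for n in("scene","top"):
    d=ctrl.snapshot(n);np.savez(f"pics/{n}1.npz",**d)
t=load("top1");c=load("scene1")
k=lambda d,x,y,w,h,f: cv2.resize(d["img"][y:y+h,x:x+w,::-1],None,fx=f,fy=f,interpolation=cv2.INTER_CUBIC)
cv2.imwrite("pics/c2.png",np.hstack([k(t,115,150,100,100,4),k(c,270,90,100,100,4)]))
E
```

```text
t: 2.6
eef_pos: [0.5689, 0.1659, 0.2047]
tcp_rot: [-0.305, 0.639, -0.638, 0.304]
ft_force: [-0.8, 0.7, 0.2]
opening: 0.0938
t: 3.1
eef_pos: [0.5689, 0.1658, 0.2047]
tcp_rot: [-0.453, 0.544, -0.543, 0.452]
ft_force: [-0.6, 0.9, -0.3]
opening: 0.0938
t: 3.3
eef_pos: [0.5689, 0.1658, 0.2048]
tcp_rot: [-0.472, 0.527, -0.526, 0.471]
ft_force: [-0.4, -0.4, -0.1]
opening: 0.0937
t 3.3 p [0.5689 0.1658 0.2048] F [-0.4 -0.4 -0.1] T [-0.04 -0.06 -0.02] open 0.0937 zyaw -6.31 tilt [-0.001 -0.    -1.   ]
shift tool units(50mm) [-0.046  0.096  0.017] world mm [ 1.1  2.2 -4.8]
yaw by deg 0.01 -> twist units -0.002 (tool y down)
```

View pics/c2.png

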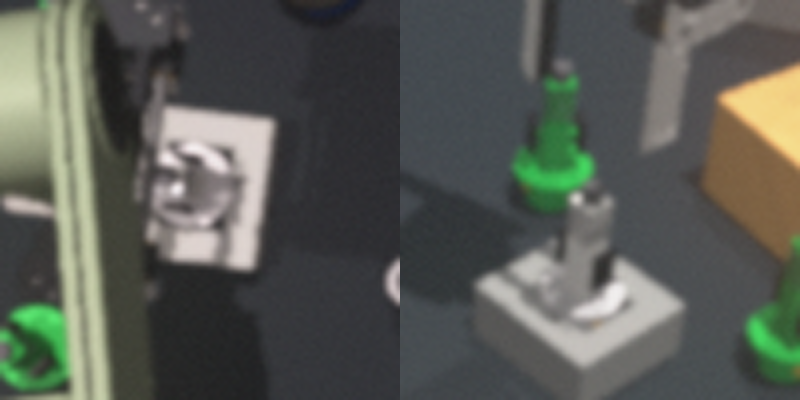

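```bash
python3 - <<'E'
from h import *
for n in("scene1","top1"):
    d=load(n)
    a=np.array([np.cos(-.11),np.sin(-.11),0])*.047
    p=np.array([.5689,.1658,.2048]);print(n,"tcp",proj(d,p).round(1),"pads",proj(d,p-a).round(1),proj(d,p+a).round(1))
    for x,y in((.57,.168),(.5725,.165)): print(" gauge",x,y,"cap",proj(d,[x,y,.142]).round(1),"flange",proj(d,[x,y,.05]).round(1))
s=load("scene0");t=load("top0")
# flange near edge in scene: bright blob on stand; cap: dark blob
g=cv2.cvtColor(s["img"],cv2.COLOR_RGB2GRAY).astype(int)
print(g[132:146,308:330]); print(g[158:172,300:334:1][:, ::2])
g=cv2.cvtColor(t["img"],cv2.COLOR_RGB2GRAY).astype(int); print(g[184:212,148:180:1])
E
```

```text
scene1 tcp [318.8 116.8] pads [306.  108.8] [332.3 125.3]
 gauge 0.57 0.168 cap [317.5 135.9] flange [314.5 161.7]
 gauge 0.5725 0.165 cap [317.5 136.9] flange [314.6 162.6]
top1 tcp [152.5 192.2] pads [150.3 210.4] [154.7 174.1]
 gauge 0.57 0.168 cap [156.8 193.6] flange [163.5 196.1]
 gauge 0.5725 0.165 cap [157.9 192.7] flange [164.6 195.2]
[[105 107 108 112 120 128 141 153 155 139 110  86  78  78  76  78  80  77
   76  78  79  78]
 [124 127 128 131 135 140 147 153 148 131 107  86  78  79  76  79  77  79
   78  80  77  79]
 [136 137 142 143 143 143 145 146 139 125 102  93  85  79  77  77  77  78
   78  77  78  80]
 [137 143 146 148 144 143 140 136 130 119 113 109  98  88  82  79  77  78
   78  78  78  78]
 [129 134 138 138 135 128 125 121 118 120 119 118 107  95  81  79  79  78
   79  79  78  79]
 [110 111 116 119 117 124 123 112 108 111 114 115 112 106  92  81  76  77
   80  78  80  79]
 [ 91  93  94 101 125 156 163 132 100  96  99 109 129 143 127  98  81  79
   77  78  78  79]
 [ 82  84  86 101 141 191 200 156 104  88  94 119 168 199 178 128  89  80
   77  79  77  77]
 [ 81  81 
[... 4568 characters left out ...]
5 206 213 215 215 217 213 201 163]
 [213 214 213 214 212 211 207 205 202 193 176 166 159 156 156 160 161 165
  161 146 133 133 156 189 209 214 215 215 215 215 198 156]
 [215 214 215 215 214 214 213 214 212 210 203 198 192 184 189 194 195 198
  194 191 185 184 190 204 211 215 216 216 215 212 196 150]
 [215 215 214 213 215 215 214 214 214 214 213 211 210 206 209 211 212 212
  211 210 210 208 209 211 214 214 216 215 216 212 195 144]
 [214 214 215 214 214 213 214 214 216 215 214 215 216 215 213 215 214 215
  213 216 214 215 215 214 215 215 216 216 215 212 191 137]
 [212 214 213 214 214 215 214 214 214 213 215 214 214 216 215 214 215 216
  215 215 216 216 215 214 215 216 215 215 215 209 182 128]]
```

```bash
python3 -m inch '[[[-0.05,0.5,0.02,0.2],[0,0.6,0,0.2],[0,0.6,0,0],[0,0.6,0,0],[0,0.3,0,0]]]' -1
python3 -m inch '[[[0,0.28,0,0],[0,0,0,0],[0,0,0,0]]]'
python3 -c "from h import *;st([.570,.1685,.061],-8.6)"
```

```text
t: 3.9
eef_pos: [0.5683, 0.1679, 0.0722]
tcp_rot: [-0.462, 0.537, -0.535, 0.459]
ft_force: [-1.0, 0.1, -0.3]
opening: 0.0943
t: 4.2
eef_pos: [0.5714, 0.1684, 0.0623]
tcp_rot: [0.461, -0.536, 0.536, -0.461]
ft_force: [0.4, -0.4, 0.6]
opening: 0.0944
t 4.2 p [0.5714 0.1684 0.0623] F [ 0.4 -0.4  0.6] T [-0.04 -0.05  0.01] open 0.0944 zyaw -8.61 tilt [ 0.001  0.    -1.   ]
shift tool units(50mm) [ 0.002  0.025 -0.029] world mm [-1.4  0.1 -1.3]
yaw by deg 0.01 -> twist units -0.001 (tool y down)
```

```bash
for i in 1 2 3; do python3 -m inch '[[[0,0,0,0],[0,0,0,0],[0,0,0,0]]]' 1 20 | tr '\n' ' ';echo; done
python3 -c "
from h import *
from station import ctrl
st()
for n in('scene','top'):
    d=ctrl.snapshot(n);np.savez(f'pics/{n}2.npz',**d)"
```

```text
t: 4.5 eef_pos: [0.5714, 0.1683, 0.0625] tcp_rot: [0.461, -0.536, 0.536, -0.462] ft_force: [0.3, 0.4, -0.5] opening: 0.0739 
t: 4.8 eef_pos: [0.5706, 0.1682, 0.0615] tcp_rot: [0.461, -0.536, 0.536, -0.461] ft_force: [-0.2, -0.5, 0.0] opening: 0.0494 
t: 5.1 eef_pos: [0.5702, 0.1682, 0.0615] tcp_rot: [-0.461, 0.536, -0.536, 0.461] ft_force: [-2.0, -0.8, 1.5] opening: 0.0309 
t 5.1 p [0.5702 0.1682 0.0615] F [-2.  -0.8  1.5] T [-0.08  0.4   0.04] open 0.0309 zyaw -8.59 tilt [-0.001 -0.    -1.   ]
```

```bash
python3 -m inch '[[[0,0,0,0],[0,-0.1,0,0],[0,-0.2,0,0],[0,-0.4,0,0],[0,-0.4,0,0]]]'|tr '\n' ' '
python3 -m inch '[[[0,-0.5,0,0],[0,-0.4,0,0],[0.2,0,0.05,0],[0.4,0,0.1,0],[0.5,0,0.11,0]]]' |tr '\n' ' '
python3 -m inch '[[[0.6,0,0.13,0],[0.6,0,0.13,0],[0.6,0,0.13,0],[0.6,0,0.13,0],[0.6,0,0.13,0]]]' |tr '\n' ' '
python3 -m inch '[[[0.6,0,0.13,0],[0.6,0,0.13,0],[0.5,0,0.11,0],[0.5,0,0.11,0],[0.4,0,0.1,0]]]' |tr '\n' ' '
python3 -m inch '[[[0.2,0,0,0],[0,0,0,0],[0,0,0,0],[0,0,0,0],[0,0,0,0]]]'|tr '\n' ' '
python3 - <<'E'
from h import *
from station import ctrl
st([.592,-.174,.1615])
for n in('scene','top'):
    d=ctrl.snapshot(n);np.savez(f'pics/{n}3.npz',**d)
t=load("top3");c=load("scene3")
k=lambda d,x,y,w,h,f: cv2.resize(d["img"][y:y+h,x:x+w,::-1],None,fx=f,fy=f,interpolation=cv2.INTER_CUBIC)
cv2.imwrite("pics/c3.png",np.hstack([k(t,235,145,90,120,4),k(c,185,150,100,120,4)]))
E
```

```text
t: 5.7 eef_pos: [0.5703, 0.1681, 0.1165] tcp_rot: [-0.461, 0.536, -0.536, 0.461] ft_force: [0.4, 0.2, -4.2] opening: 0.0305 t: 6.2 eef_pos: [0.5746, 0.1112, 0.1603] tcp_rot: [-0.462, 0.536, -0.536, 0.461] ft_force: [-0.2, 0.4, -3.2] opening: 0.0309 t: 6.7 eef_pos: [0.584, -0.0432, 0.1598] tcp_rot: [-0.462, 0.537, -0.536, 0.46] ft_force: [0.4, 0.2, -3.0] opening: 0.0313 t: 7.2 eef_pos: [0.5931, -0.1762, 0.1598] tcp_rot: [-0.461, 0.537, -0.536, 0.46] ft_force: [0.8, 0.1, -4.7] opening: 0.0308 t: 7.7 eef_pos: [0.5928, -0.1828, 0.1615] tcp_rot: [-0.461, 0.536, -0.536, 0.462] ft_force: [-0.6, 1.2, -3.5] opening: 0.0309 t 7.7 p [ 0.5928 -0.1828  0.1615] F [-0.6  1.2 -3.5] T [-0.02 -0.08 -0.  ] open 0.0309 zyaw -8.5 tilt [ 0.  0. -1.]
shift tool units(50mm) [-0.172 -0.    -0.043] world mm [-0.8  8.8  0. ]
```

View pics/c3.png

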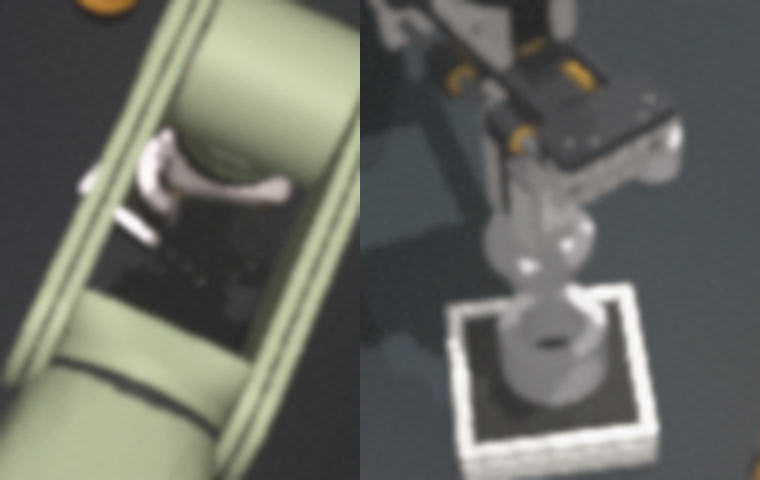

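```bash
python3 -m inch '[[[-0.1,0.2,-0.02,0],[-0.06,0.3,-0.02,0],[0,0.2,0,0],[0,0.1,0,0],[0,0.08,0,0]]]'|tr '\n' ' '
python3 -m inch '[[[0,0,0,0],[0,0,0,0],[0,0,0,0]]]'|tr '\n' ' '
python3 -c "
from h import *
st([.592,-.1743,.1125])
from station import ctrl
d=ctrl.snapshot('scene');np.savez('pics/scene4.npz',**d)
a=load('scene0')
k=lambda d,x,y,w,h,f: cv2.resize(d['img'][y:y+h,x:x+w,::-1],None,fx=f,fy=f,interpolation=cv2.INTER_CUBIC)
cv2.imwrite('pics/c4.png',np.hstack([k(a,195,190,66,80,6),k(d,195,190,66,80,6)]))
"
```

```text
t: 8.3 eef_pos: [0.5913, -0.1756, 0.116] tcp_rot: [-0.461, 0.537, -0.535, 0.461] ft_force: [-0.0, 0.3, -3.1] opening: 0.0311 t: 8.6 eef_pos: [0.5925, -0.1762, 0.1182] tcp_rot: [0.461, -0.536, 0.537, -0.461] ft_force: [-0.3, 0.5, -2.8] opening: 0.0312 t 8.6 p [ 0.5925 -0.1762  0.1182] F [-0.3  0.5 -2.8] T [-0.06 -0.08  0.03] open 0.0312 zyaw -8.6 tilt [ 0.001 -0.001 -1.   ]
shift tool units(50mm) [-0.036  0.114 -0.016] world mm [-0.5  1.9 -5.7]
```

View pics/c4.png

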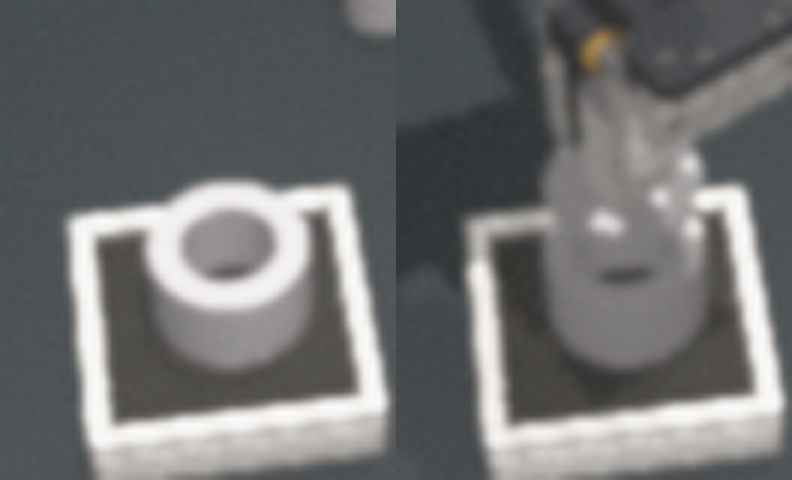

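```bash
python3 - <<'E'
from h import *
d=load("scene4")
print("rim ray",ray(d,195+228/6,190+244/6,.067).round(4), "flange obs u",195+227/6, "proj flange at tcp",proj(d,[.5925,-.1762,.1045]).round(2),proj(d,[.5925,-.1742,.1045]).round(2))
print("rim obs u,v",195+228/6,190+244/6,"proj",proj(d,[.591,-.173,.067]).round(2),proj(d,[.592,-.1743,.067]).round(2))
E
```

```text
rim ray [ 0.5934 -0.1744  0.067 ] flange obs u 232.83333333333334 proj flange at tcp [231.41 220.57] [232.03 220.09]
rim obs u,v 233.0 230.66666666666666 proj [232.72 229.78] [232.62 230.31]
```

```bash
python3 -m inch '[[[-0.01,0.05,0,0],[0,0.05,0,0],[0,0.02,0,0],[0,0.02,0,0],[0,0,0,0]]]'|tr '\n' ' '
python3 -m inch '[[[0,0.02,0,0],[0,0.02,0,0],[0,0,0,0]]]'|tr '\n' ' '
python3 -m inch '[[[0,0.02,0,0],[0,0.02,0,0],[0,0,0,0]]]'|tr '\n' ' '
python3 -c "from h import *
st([.592,-.1755,.0835])"
```

```text
t: 9.15 eef_pos: [0.5919, -0.1752, 0.1102] tcp_rot: [-0.461, 0.536, -0.536, 0.461] ft_force: [0.6, 0.1, -3.8] opening: 0.031 t: 9.45 eef_pos: [0.5919, -0.1753, 0.1082] tcp_rot: [-0.461, 0.536, -0.536, 0.461] ft_force: [0.1, -0.1, -3.8] opening: 0.0306 t: 9.75 eef_pos: [0.5919, -0.1753, 0.1062] tcp_rot: [-0.461, 0.536, -0.536, 0.461] ft_force: [0.2, 0.7, -4.3] opening: 0.0307 t 9.75 p [ 0.5919 -0.1753  0.1062] F [ 0.2  0.7 -4.3] T [-0.06  0.02 -0.03] open 0.0307 zyaw -8.6 tilt [-0.  0. -1.]
shift tool units(50mm) [0.004 0.455 0.002] world mm [  0.1  -0.2 -22.7]
```

```bash
python3 -m inch '[[[0,0.03,0,0],[0,0.03,0,0],[0,0,0,0]]]'|tr '\n' ' '
python3 -m inch '[[[0,0.04,0,0],[0,0.04,0,0],[0,0,0,0]]]'|tr '\n' ' '
python3 -m inch '[[[0,0.04,0,0],[0,0.04,0,0],[0,0.04,0,0],[0,0,0,0]]]'|tr '\n' ' '
python3 -c "from h import *
st([.592,-.1755,.0835])"
```

```text
t: 10.05 eef_pos: [0.5919, -0.1752, 0.1031] tcp_rot: [-0.461, 0.536, -0.536, 0.461] ft_force: [0.1, -0.3, -3.3] opening: 0.031 t: 10.35 eef_pos: [0.5919, -0.1752, 0.099] tcp_rot: [-0.461, 0.536, -0.536, 0.461] ft_force: [-0.3, 0.4, -4.6] opening: 0.031 t: 10.75 eef_pos: [0.5919, -0.1752, 0.093] tcp_rot: [-0.461, 0.536, -0.536, 0.461] ft_force: [-0.8, -0.9, -3.4] opening: 0.0311 t 10.75 p [ 0.5919 -0.1752  0.093 ] F [-0.8 -0.9 -3.4] T [-0.08  0.06  0.  ] open 0.0311 zyaw -8.6 tilt [-0.  0. -1.]
shift tool units(50mm) [0.005 0.189 0.003] world mm [ 0.1 -0.3 -9.5]
```

```bash
python3 -m inch '[[[0,0.04,0,0],[0,0.04,0,0],[0,0.04,0,0],[0,0,0,0]]]'|tr '\n' ' '
python3 -m inch '[[[0,0.02,0,0],[0,0.02,0,0],[0,0,0,0]]]'|tr '\n' ' '
python3 -m inch '[[[0,0.02,0,0],[0,0,0,0]]]'|tr '\n' ' '
python3 -m inch '[[[0,0.02,0,0],[0,0,0,0]]]'|tr '\n' ' '
```

```text
t: 11.15 eef_pos: [0.5919, -0.1752, 0.087] tcp_rot: [-0.461, 0.536, -0.536, 0.461] ft_force: [-0.3, -0.7, -4.0] opening: 0.031 t: 11.45 eef_pos: [0.5919, -0.1753, 0.0853] tcp_rot: [-0.461, 0.536, -0.536, 0.461] ft_force: [-1.2, -0.5, -3.8] opening: 0.0308 t: 11.65 eef_pos: [0.592, -0.1754, 0.0843] tcp_rot: [-0.461, 0.536, -0.536, 0.461] ft_force: [-0.7, -0.6, -3.7] opening: 0.0313 t: 11.85 eef_pos: [0.592, -0.1753, 0.0834] tcp_rot: [-0.461, 0.536, -0.536, 0.461] ft_force: [-1.5, -0.3, -1.9] opening: 0.0309
```

```bash
python3 -m inch '[[[0,0.02,0,0],[0,0,0,0],[0,0,0,0]]]'|tr '\n' ' '
python3 -m inch '[[[0,0.02,0,0],[0,0,0,0],[0,0,0,0]]]'|tr '\n' ' '
python3 -c "from h import *
st()"
```

```text
t: 12.15 eef_pos: [0.592, -0.1754, 0.0828] tcp_rot: [0.461, -0.536, 0.536, -0.461] ft_force: [-3.5, 0.4, -0.1] opening: 0.0308 t: 12.45 eef_pos: [0.592, -0.1754, 0.0819] tcp_rot: [0.461, -0.536, 0.536, -0.461] ft_force: [-5.0, -0.0, 1.4] opening: 0.0307 t 12.45 p [ 0.592  -0.1754  0.0819] F [-5.  -0.   1.4] T [ 0.03  0.89 -0.  ] open 0.0307 zyaw -8.59 tilt [-0. -0. -1.]
```

```bash
python3 -m inch '[[[0,0,-0.014,0],[0,0,0,0],[0,0,0,0]]]'|tr '\n' ' '
python3 -m inch '[[[0,0,-0.014,0],[0,0,0,0],[0,0,0,0]]]'|tr '\n' ' '
python3 -c "from h import *
st()"
```

```text
t: 12.75 eef_pos: [0.592, -0.1754, 0.0819] tcp_rot: [0.461, -0.536, 0.537, -0.461] ft_force: [-2.1, 0.1, 2.1] opening: 0.0309 t: 13.05 eef_pos: [0.5919, -0.1754, 0.082] tcp_rot: [0.461, -0.535, 0.537, -0.462] ft_force: [0.3, 1.0, 1.9] opening: 0.0313 t 13.05 p [ 0.5919 -0.1754  0.082 ] F [0.3 1.  1.9] T [ 0.03 -0.07  0.02] open 0.0313 zyaw -8.6 tilt [ 0.003 -0.001 -1.   ]
```

```bash
python3 -m inch '[[[0,0.02,0,0],[0,0,0,0],[0,0,0,0]]]'|tr '\n' ' '
python3 -c "from h import *
st()"
python3 -m inch '[[[0,0.01,0,0],[0,0,0,0],[0,0,0,0]]]'|tr '\n' ' '
```

```text
t: 13.35 eef_pos: [0.5919, -0.1754, 0.0813] tcp_rot: [0.461, -0.535, 0.537, -0.462] ft_force: [1.6, 0.6, 5.3] opening: 0.0307 t 13.35 p [ 0.5919 -0.1754  0.0813] F [1.6 0.6 5.3] T [ 0.09 -0.22  0.02] open 0.0307 zyaw -8.6 tilt [ 0.003 -0.001 -1.   ]
t: 13.65 eef_pos: [0.5918, -0.1754, 0.081] tcp_rot: [0.461, -0.535, 0.537, -0.462] ft_force: [1.4, 0.7, 6.2] opening: 0.0305
```

```bash
python3 -m inch '[[[0,-0.03,0,0],[0,0,0,0],[0,0,0,0]]]'|tr '\n' ' '
python3 -m inch '[[[0,0,0,0],[0,0,0,0],[0,0,0,0],[0,0,0,0],[0,0,0,0]]]' -1|tr '\n' ' '
python3 -m inch '[[[0,0,0,0],[0,0,0,0],[0,0,0,0],[0,0,0,0]]]'|tr '\n' ' '
python3 -c "from h import *
st()"
```

```text
t: 13.95 eef_pos: [0.5917, -0.1754, 0.0818] tcp_rot: [0.461, -0.535, 0.537, -0.462] ft_force: [4.1, -0.3, 2.8] opening: 0.0312 t: 14.45 eef_pos: [0.5897, -0.1748, 0.0806] tcp_rot: [-0.461, 0.537, -0.535, 0.461] ft_force: [0.5, 1.1, -0.4] opening: 0.0676 t: 14.85 eef_pos: [0.5907, -0.1752, 0.0815] tcp_rot: [0.461, -0.536, 0.536, -0.461] ft_force: [0.9, 1.0, 0.1] opening: 0.0938 t 14.85 p [ 0.5907 -0.1752  0.0815] F [0.9 1.  0.1] T [-0.08 -0.05  0.03] open 0.0938 zyaw -8.59 tilt [ 0. -0. -1.]
```

```bash
python3 -m inch '[[[0,-0.3,0.01,0],[0,-0.6,0.01,0],[0,-0.6,0,0],[0,-0.6,0,0],[0,-0.3,0,0]]]'|tr '\n' ' '
python3 -m inch '[[[0,-0.1,0,0],[0,0,0,0],[0,0,0,0],[0,0,0,0],[0,0,0,0]]]' 1 20|tr '\n' ' '
python3 -m inch '[[[0,0,0,0],[0,0,0,0],[0,0,0,0],[0,0,0,0],[0,0,0,0]]]'|tr '\n' ' '
python3 -c "
from h import *
from station import ctrl
st([.5917,-.1752,.170])
d=ctrl.snapshot('scene');np.savez('pics/scene5.npz',**d)
k=lambda d,x,y,w,h,f: cv2.resize(d['img'][y:y+h,x:x+w,::-1],None,fx=f,fy=f,interpolation=cv2.INTER_CUBIC)
cv2.imwrite('pics/c5.png',k(d,190,130,90,140,4))
"
```

```text
t: 15.35 eef_pos: [0.5936, -0.176, 0.2063] tcp_rot: [0.46, -0.534, 0.538, -0.462] ft_force: [-0.5, 0.4, 0.3] opening: 0.0938 t: 15.85 eef_pos: [0.5908, -0.1749, 0.2048] tcp_rot: [-0.462, 0.537, -0.535, 0.461] ft_force: [-0.1, 0.2, -0.0] opening: 0.0571 t: 16.35 eef_pos: [0.5917, -0.1753, 0.2065] tcp_rot: [0.461, -0.536, 0.536, -0.461] ft_force: [0.0, 0.7, -0.0] opening: 0.0175 t 16.35 p [ 0.5917 -0.1753  0.2065] F [ 0.   0.7 -0. ] T [-0.05 -0.08  0.02] open 0.0175 zyaw -8.6 tilt [ 0. -0. -1.]
shift tool units(50mm) [-0.002  0.73  -0.   ] world mm [ -0.    0.1 -36.5]
```

View pics/c5.png

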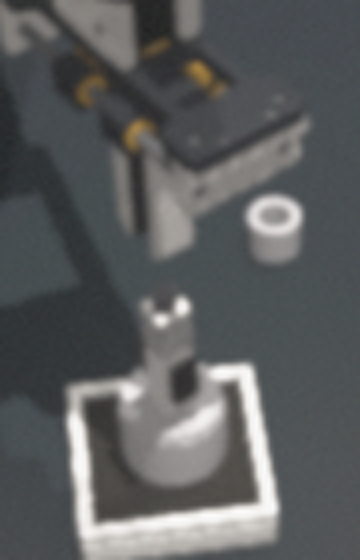

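```bash
python3 -m inch '[[[0,0.2,0,0],[0,0.3,0,0],[0,0.15,0,0],[0,0.05,0,0],[0,0,0,0]]]'|tr '\n' ' '
python3 -m inch '[[[0,0,0,0],[0,0,0,0],[0,0,0,0]]]'|tr '\n' ' '
python3 -m inch '[[[0,0.02,0,0],[0,0.02,0,0],[0,0,0,0]]]'|tr '\n' ' '
python3 -c "
from h import *
st([.5917,-.1752,.163])"
```

```text
t: 16.9 eef_pos: [0.591, -0.175, 0.1702] tcp_rot: [-0.461, 0.537, -0.535, 0.461] ft_force: [-0.9, 0.1, 0.3] opening: 0.0005 t: 17.2 eef_pos: [0.5921, -0.1754, 0.1721] tcp_rot: [0.461, -0.536, 0.536, -0.461] ft_force: [-0.6, -0.6, -0.5] opening: 0.0003 t: 17.5 eef_pos: [0.5915, -0.1752, 0.1693] tcp_rot: [-0.461, 0.536, -0.536, 0.461] ft_force: [-0.3, 0.2, -0.1] opening: 0.0002 t 17.5 p [ 0.5915 -0.1752  0.1693] F [-0.3  0.2 -0.1] T [-0.08 -0.08 -0.04] open 0.0002 zyaw -8.6 tilt [-0.  0. -1.]
shift tool units(50mm) [-0.001  0.126  0.004] world mm [ 0.2  0.  -6.3]
```

```bash
python3 -m inch '[[[0,0.04,0,0],[0,0.03,0,0],[0,0.03,0,0],[0,0,0,0]]]'|tr '\n' ' '
python3 -m inch '[[[0,0.02,0,0],[0,0,0,0]]]'|tr '\n' ' '
python3 -m inch '[[[0,0.02,0,0],[0,0,0,0]]]'|tr '\n' ' '
python3 -m inch '[[[0,0.02,0,0],[0,0,0,0]]]'|tr '\n' ' '
```

```text
t: 17.9 eef_pos: [0.5914, -0.1752, 0.164] tcp_rot: [-0.461, 0.536, -0.536, 0.461] ft_force: [1.1, 0.1, -0.2] opening: 0.0003 t: 18.1 eef_pos: [0.5916, -0.1752, 0.1633] tcp_rot: [-0.461, 0.536, -0.536, 0.461] ft_force: [0.8, 0.0, -0.1] opening: 0.0004 t: 18.3 eef_pos: [0.5918, -0.1754, 0.1626] tcp_rot: [0.461, -0.536, 0.536, -0.461] ft_force: [0.6, 1.4, 0.7] opening: 0.0008 t: 18.5 eef_pos: [0.5918, -0.1754, 0.1617] tcp_rot: [0.461, -0.536, 0.536, -0.461] ft_force: [0.4, -1.1, 1.2] opening: 0.0007
```

```bash
for i in a b c; do python3 -m inch '[[[0,0.02,0,0],[0,0,0,0]]]'|tr '\n' ' '; done
```

```text
t: 18.7 eef_pos: [0.5918, -0.1754, 0.1606] tcp_rot: [0.461, -0.536, 0.536, -0.461] ft_force: [-0.7, -0.5, 0.9] opening: 0.0005 t: 18.9 eef_pos: [0.5918, -0.1754, 0.1597] tcp_rot: [0.461, -0.536, 0.536, -0.461] ft_force: [-0.2, 0.9, 3.2] opening: 0.0007 t: 19.1 eef_pos: [0.5918, -0.1753, 0.1584] tcp_rot: [0.461, -0.536, 0.536, -0.461] ft_force: [-0.1, -0.9, 3.3] opening: 0.0004
```

```bash
for i in a b; do python3 -m inch '[[[0,0.02,0,0],[0,0,0,0]]]'|tr '\n' ' '; done;  python3 -m inch '[[[0,0.01,0,0],[0,0,0,0],[0,0,0,0]]]'|tr '\n' ' '
```

```text
t: 19.3 eef_pos: [0.5918, -0.1753, 0.1576] tcp_rot: [0.461, -0.536, 0.536, -0.461] ft_force: [-0.5, -0.1, 2.9] opening: 0.0004 t: 19.5 eef_pos: [0.5919, -0.1753, 0.157] tcp_rot: [0.461, -0.536, 0.536, -0.461] ft_force: [0.2, -0.4, 5.5] opening: 0.0005 t: 19.8 eef_pos: [0.5919, -0.1753, 0.1568] tcp_rot: [0.461, -0.536, 0.536, -0.461] ft_force: [-0.8, 0.1, 7.0] opening: 0.0002
```

```bash
for i in a b; do python3 -m inch '[[[0,0.02,0,0],[0,0,0,0],[0,0,0,0]]]'|tr '\n' ' '; done; python3 -c "
from h import *
st()"
```

```text
t: 20.1 eef_pos: [0.592, -0.1753, 0.1563] tcp_rot: [0.461, -0.536, 0.536, -0.461] ft_force: [-1.4, 0.8, 7.8] opening: -0.0001 t: 20.4 eef_pos: [0.5921, -0.1754, 0.1559] tcp_rot: [0.461, -0.536, 0.537, -0.461] ft_force: [-2.8, 0.5, 9.0] opening: 0.0006 t 20.4 p [ 0.5921 -0.1754  0.1559] F [-2.8  0.5  9. ] T [0.19 0.42 0.  ] open 0.0006 zyaw -8.59 tilt [ 0.001 -0.001 -1.   ]
```

```bash
python3 -m inch '[[[0,-0.2,0,0],[0,-0.5,0,0],[0,-0.3,0,0],[0,0,0,0],[0,0,0,0]]]'|tr '\n' ' '
python3 -m inch '[[[0,0,0,0],[0,0,0,0],[0,0,0,0],[0,0,0,0],[0,0,0,0]]]' -1|tr '\n' ' '
python3 -m inch '[[[0,0,0,0],[0,0,0,0],[0,0,0,0],[0,0,0,0]]]' |tr '\n' ' '
python3 -c "
from h import *
from station import ctrl
st([.592,-.1755,.1205])
d=ctrl.snapshot('scene');np.savez('pics/scene6.npz',**d)
a=load('scene5')
k=lambda d,x,y,w,h,f: cv2.resize(d['img'][y:y+h,x:x+w,::-1],None,fx=f,fy=f,interpolation=cv2.INTER_CUBIC)
cv2.imwrite('pics/c6.png',np.hstack([k(a,205,190,50,75,8),k(d,205,190,50,75,8)]))
"
```

```text
t: 20.9 eef_pos: [0.5915, -0.1752, 0.2037] tcp_rot: [-0.461, 0.536, -0.536, 0.461] ft_force: [1.0, 0.6, -0.2] opening: 0.0002 t: 21.4 eef_pos: [0.5915, -0.1752, 0.2037] tcp_rot: [-0.461, 0.536, -0.536, 0.461] ft_force: [-0.0, -0.4, 0.0] opening: 0.0373 t: 21.8 eef_pos: [0.5917, -0.1753, 0.204] tcp_rot: [0.461, -0.536, 0.536, -0.461] ft_force: [1.1, 0.8, 0.1] opening: 0.0689 t 21.8 p [ 0.5917 -0.1753  0.204 ] F [1.1 0.8 0.1] T [ 0.04 -0.09  0.03] open 0.0689 zyaw -8.59 tilt [ 0. -0. -1.]
shift tool units(50mm) [0.003 1.67  0.007] world mm [  0.3  -0.2 -83.5]
```

View pics/c6.png

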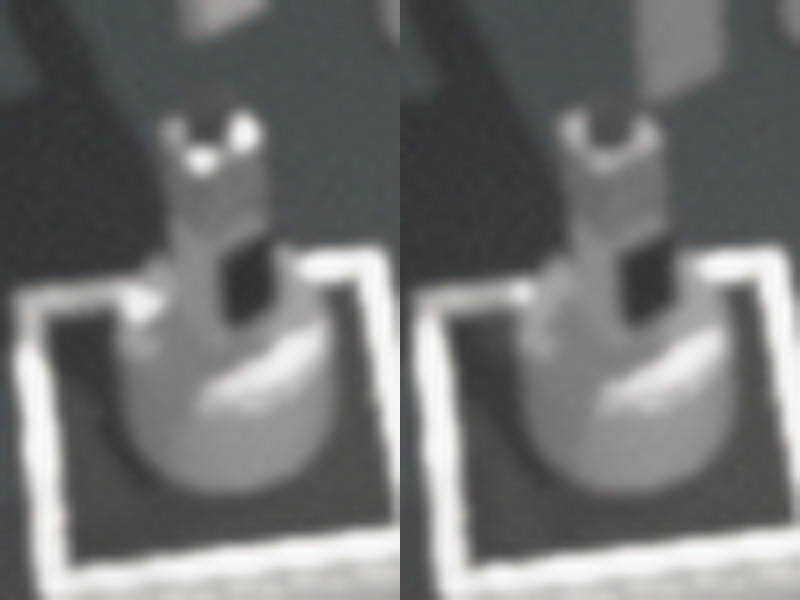

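```bash
python3 -m inch '[[[0,0.2,0,0],[0,0.4,0,0],[0,0.4,0,0],[0,0.4,0,0],[0,0.2,0,0]]]' -1|tr '\n' ' '
python3 -m inch '[[[0,0.07,0,0],[0,0,0,0],[0,0,0,0]]]'|tr '\n' ' '
for i in a b; do python3 -m inch '[[[0,0,0,0],[0,0,0,0],[0,0,0,0],[0,0,0,0],[0,0,0,0]]]' 1 20|tr '\n' ' '; done
python3 -m inch '[[[0,0,0,0],[0,0,0,0]]]'|tr '\n' ' '
python3 -c "
from h import *
st([.592,-.1755,.1205])"
```

```text
t: 22.35 eef_pos: [0.59, -0.1745, 0.121] tcp_rot: [-0.462, 0.537, -0.535, 0.46] ft_force: [-0.7, 0.7, -0.5] opening: 0.0941 t: 22.65 eef_pos: [0.5924, -0.1756, 0.1215] tcp_rot: [0.461, -0.535, 0.537, -0.461] ft_force: [-0.5, 0.2, 0.4] opening: 0.094 t: 23.15 eef_pos: [0.5917, -0.1753, 0.1206] tcp_rot: [0.461, -0.536, 0.536, -0.461] ft_force: [-0.1, -0.3, -0.0] opening: 0.0576 t: 23.65 eef_pos: [0.5911, -0.1753, 0.1203] tcp_rot: [-0.462, 0.536, -0.536, 0.461] ft_force: [-1.2, 0.1, 1.9] opening: 0.0197 t: 23.85 eef_pos: [0.5911, -0.1754, 0.1203] tcp_rot: [-0.461, 0.536, -0.536, 0.461] ft_force: [-1.1, -0.7, 0.1] opening: 0.0199 t 23.85 p [ 0.5911 -0.1754  0.1203] F [-1.1 -0.7  0.1] T [-0.1   0.32 -0.05] open 0.0199 zyaw -8.6 tilt [-0.001 -0.    -1.   ]
shift tool units(50mm) [ 0.    -0.003  0.017] world mm [ 0.9 -0.1  0.2]
```

```bash
python3 -m inch '[[[0,-0.04,0,0],[0,-0.06,0,0],[0,-0.1,0,0],[0,0,0,0]]]'|tr '\n' ' '
python3 -m inch '[[[0,-0.1,0,0],[0,-0.1,0,0],[0,-0.1,0,0],[0,-0.1,0,0],[0,0,0,0]]]'|tr '\n' ' '
python3 -c "
from h import *
st()"
```

```text
t: 24.25 eef_pos: [0.5914, -0.1749, 0.1307] tcp_rot: [-0.461, 0.536, -0.536, 0.461] ft_force: [-0.7, 1.1, -2.8] opening: 0.0199 t: 24.75 eef_pos: [0.5926, -0.1757, 0.1519] tcp_rot: [0.461, -0.535, 0.537, -0.462] ft_force: [0.7, 0.4, -4.1] opening: 0.0201 t 24.75 p [ 0.5926 -0.1757  0.1519] F [ 0.7  0.4 -4.1] T [-0.09 -0.06  0.01] open 0.0201 zyaw -8.59 tilt [ 0.003 -0.001 -1.   ]
```

```bash
python3 -m inch '[[[0,-0.3,0,0],[0,-0.5,0,0],[0,-0.4,0,0],[0,-0.1,0,0],[0,0,0,0]]]'|tr '\n' ' '
python3 -m inch '[[[-0.2,0,-0.05,0],[-0.4,0,-0.1,0],[-0.5,0,-0.11,0],[-0.6,0,-0.13,0],[-0.6,0,-0.13,0]]]' |tr '\n' ' '
python3 -m inch '[[[-0.6,0,-0.13,0],[-0.6,0,-0.13,0],[-0.6,0,-0.13,0],[-0.6,0,-0.13,0],[-0.6,0,-0.13,0]]]' |tr '\n' ' '
python3 -m inch '[[[-0.6,0,-0.13,0],[-0.5,0,-0.1,0],[-0.5,0,-0.1,0],[-0.3,0,-0.05,0],[-0.1,0,0,0]]]' |tr '\n' ' '
python3 -m inch '[[[0,0,0,0],[0,0,0,0],[0,0,0,0],[0,0,0,0],[0,0,0,0]]]'|tr '\n' ' '
python3 - <<'E'
from h import *
from station import ctrl
st([.5704,.1685,.135])
for n in('scene','top'):
    d=ctrl.snapshot(n);np.savez(f'pics/{n}7.npz',**d)
t=load("top7");c=load("scene7")
k=lambda d,x,y,w,h,f: cv2.resize(d["img"][y:y+h,x:x+w,::-1],None,fx=f,fy=f,interpolation=cv2.INTER_CUBIC)
cv2.imwrite("pics/c7.png",np.hstack([k(c,200,165,100,100,4),k(c,270,80,100,100,4)]))
E
```

```text
t: 25.25 eef_pos: [0.5924, -0.1756, 0.2172] tcp_rot: [0.461, -0.535, 0.537, -0.462] ft_force: [0.4, 0.8, -3.7] opening: 0.0201 t: 25.75 eef_pos: [0.5815, -0.0557, 0.2134] tcp_rot: [-0.462, 0.537, -0.535, 0.46] ft_force: [0.2, 0.2, -3.8] opening: 0.0198 t: 26.25 eef_pos: [0.5715, 0.0974, 0.2135] tcp_rot: [-0.462, 0.537, -0.535, 0.46] ft_force: [-0.2, -0.0, -4.0] opening: 0.0203 t: 26.75 eef_pos: [0.5682, 0.1989, 0.2141] tcp_rot: [-0.463, 0.536, -0.535, 0.461] ft_force: [0.2, 0.2, -3.9] opening: 0.0197 t: 27.25 eef_pos: [0.5697, 0.1965, 0.2156] tcp_rot: [0.461, -0.536, 0.536, -0.461] ft_force: [0.8, -0.1, -4.1] opening: 0.0201 t 27.25 p [0.5697 0.1965 0.2156] F [ 0.8 -0.1 -4.1] T [-0.02 -0.04  0.05] open 0.0201 zyaw -8.66 tilt [ 0. -0. -1.]
shift tool units(50mm) [0.552 1.611 0.098] world mm [  0.7 -28.  -80.6]
```

View pics/c7.png

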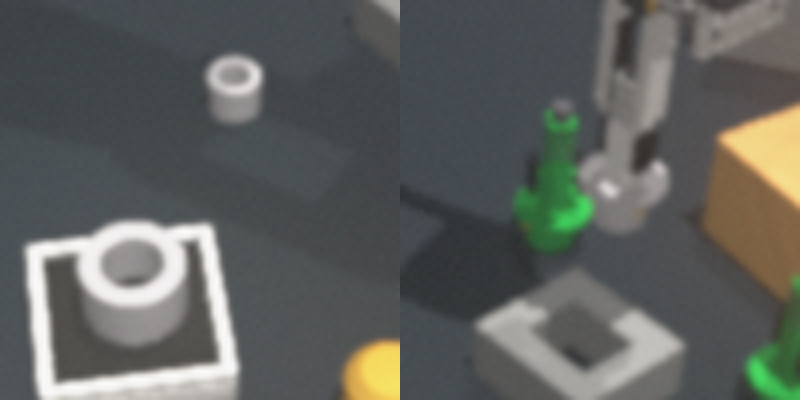

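```bash
python3 -m inch '[[[0.25,0,0.05,0],[0.3,0,0.048,0],[0,0,0,0],[0,0,0,0],[0,0,0,0]]]'|tr '\n' ' '
python3 -m inch '[[[0,0.3,0,0],[0,0.4,0,0],[0,0.3,0,0],[0,0.2,0,0],[0,0,0,0]]]'|tr '\n' ' '
python3 -m inch '[[[0,0,0,0],[0,0,0,0],[0,0,0,0]]]'|tr '\n' ' '
python3 - <<'E'
from h import *
from station import ctrl
st([.5704,.1685,.099])
d=ctrl.snapshot('scene');np.savez('pics/scene8.npz',**d)
cv2.imwrite("pics/c8.png",cv2.resize(d["img"][100:190,275:365,::-1],None,fx=6,fy=6,interpolation=cv2.INTER_CUBIC))
E
```

```text
t: 27.85 eef_pos: [0.5703, 0.1692, 0.2155] tcp_rot: [-0.461, 0.536, -0.536, 0.461] ft_force: [-0.8, 0.5, -3.3] opening: 0.0202 t: 28.35 eef_pos: [0.5684, 0.1692, 0.1526] tcp_rot: [-0.463, 0.537, -0.535, 0.46] ft_force: [0.3, -0.7, -5.1] opening: 0.0198 t: 28.65 eef_pos: [0.5712, 0.1694, 0.1567] tcp_rot: [0.46, -0.536, 0.536, -0.462] ft_force: [-0.7, 0.5, -3.2] opening: 0.0197 t 28.65 p [0.5712 0.1694 0.1567] F [-0.7  0.5 -3.2] T [-0.04 -0.11  0.04] open 0.0197 zyaw -8.59 tilt [ 0.002  0.    -1.   ]
shift tool units(50mm) [ 0.021  1.153 -0.015] world mm [ -0.8  -0.9 -57.7]
```

View pics/c8.png

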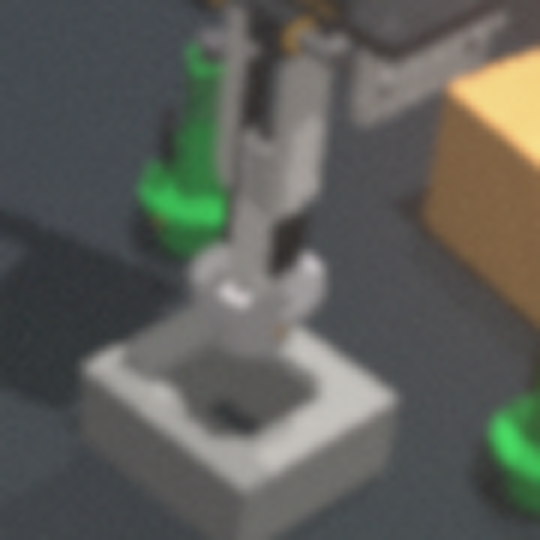

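```bash
python3 -m inch '[[[0.025,0.1,-0.012,0],[0,0.2,0,0],[0,0.1,0,0],[0,0.1,0,0],[0,0,0,0]]]'|tr '\n' ' '
python3 -m inch '[[[0,0,0,0],[0,0.05,0,0],[0,0.1,0,0],[0,0.1,0,0],[0,0,0,0]]]'|tr '\n' ' '
python3 -c "
from h import *
st([.5702,.1682,.099])"
```

```text
t: 29.2 eef_pos: [0.5685, 0.168, 0.1289] tcp_rot: [-0.462, 0.537, -0.536, 0.46] ft_force: [0.4, -0.3, -4.5] opening: 0.0197 t: 29.7 eef_pos: [0.5685, 0.168, 0.1167] tcp_rot: [-0.462, 0.536, -0.536, 0.46] ft_force: [-0.1, -0.2, -4.4] opening: 0.0199 t 29.7 p [0.5685 0.168  0.1167] F [-0.1 -0.2 -4.4] T [-0.06 -0.06 -0.02] open 0.0199 zyaw -8.59 tilt [-0.002 -0.    -1.   ]
shift tool units(50mm) [-0.009  0.354  0.033] world mm [  1.7   0.2 -17.7]
```

Nose is now about 10 mm inside the slot with no side force; lowering on.

```bash
python3 -m inch '[[[0,0.08,0.015,0],[0,0.08,0.015,0],[0,0.06,0,0],[0,0.04,0,0],[0,0,0,0]]]'|tr '\n' ' '
python3 -m inch '[[[0,0.04,0,0],[0,0.02,0,0],[0,0,0,0]]]'|tr '\n' ' '
python3 -c "
from h import *
st([.5702,.1682,.099])"
```

```text
t: 30.2 eef_pos: [0.5706, 0.1679, 0.1044] tcp_rot: [-0.461, 0.536, -0.536, 0.461] ft_force: [-0.1, 0.6, -3.6] opening: 0.0199 t: 30.5 eef_pos: [0.5709, 0.1679, 0.1018] tcp_rot: [-0.461, 0.536, -0.536, 0.461] ft_force: [-0.5, -0.3, -4.1] opening: 0.0198 t 30.5 p [0.5709 0.1679 0.1018] F [-0.5 -0.3 -4.1] T [ 0.01 -0.08 -0.03] open 0.0198 zyaw -8.59 tilt [-0. -0. -1.]
shift tool units(50mm) [-0.003  0.057 -0.015] world mm [-0.7  0.3 -2.8]
```

```bash
for i in a b c; do python3 -m inch '[[[0,0.02,0,0],[0,0,0,0]]]'|tr '\n' ' '; done
python3 -c "
from h import *
st()"
```

```text
t: 30.7 eef_pos: [0.5709, 0.1679, 0.1009] tcp_rot: [-0.461, 0.536, -0.536, 0.461] ft_force: [0.3, 0.3, -4.0] opening: 0.0197 t: 30.9 eef_pos: [0.5709, 0.1679, 0.0998] tcp_rot: [-0.461, 0.536, -0.536, 0.461] ft_force: [-1.2, 0.1, -3.8] opening: 0.02 t: 31.1 eef_pos: [0.5711, 0.1679, 0.0995] tcp_rot: [0.461, -0.536, 0.536, -0.461] ft_force: [-0.8, -0.4, -1.2] opening: 0.0201 t 31.1 p [0.5711 0.1679 0.0995] F [-0.8 -0.4 -1.2] T [-0.05  0.22  0.05] open 0.0201 zyaw -8.59 tilt [ 0. -0. -1.]
```

```bash
python3 -m inch '[[[0,0.01,0,0],[0,0,0,0],[0,0,0,0]]]'|tr '\n' ' '
for i in a b; do python3 -m inch '[[[0,0,0,0],[0,0,0,0],[0,0,0,0],[0,0,0,0],[0,0,0,0]]]' -1|tr '\n' ' ';done
python3 -m inch '[[[0,-0.2,0,0],[0,-0.4,0,0],[0,-0.5,0,0],[0,-0.5,0,0],[0,-0.3,0,0]]]'|tr '\n' ' '
for i in a b; do python3 -m inch '[[[0.5,0,0,0],[0.5,0,0,0],[0.5,0,0,0],[0.5,0,0,0],[0.3,0,0,0]]]'|tr '\n' ' ';done
python3 -m inch '[[[0,0,0,0],[0,0,0,0],[0,0,0,0]]]'|tr '\n' ' '
python3 - <<'E'
from h import *
from station import ctrl
st()
for n in('scene','top'):
    d=ctrl.snapshot(n);np.savez(f'pics/{n}9.npz',**d)
t=load("top9");c=load("scene9")
k=lambda d,x,y,w,h,f: cv2.resize(d["img"][y:y+h,x:x+w,::-1],None,fx=f,fy=f,interpolation=cv2.INTER_CUBIC)
a=cv2.resize(c["img"][:,:,::-1],(400,300));b=cv2.resize(t["img"][:,:,::-1],(400,300))
im=np.hstack([np.vstack([a,b]),np.vstack([k(c,285,110,80,60,5),k(t,125,165,80,60,5)])])
cv2.imwrite("pics/c9.png",im)
E
```

```text
t: 31.4 eef_pos: [0.5712, 0.1679, 0.0994] tcp_rot: [0.461, -0.536, 0.536, -0.461] ft_force: [-2.5, -2.1, 5.0] opening: 0.0198 t: 31.9 eef_pos: [0.5711, 0.168, 0.0983] tcp_rot: [0.461, -0.536, 0.536, -0.461] ft_force: [0.6, 0.9, -0.9] opening: 0.0567 t: 32.4 eef_pos: [0.571, 0.1679, 0.0985] tcp_rot: [-0.461, 0.536, -0.536, 0.461] ft_force: [0.0, -0.0, 0.9] opening: 0.0935 t: 32.9 eef_pos: [0.5723, 0.1682, 0.1967] tcp_rot: [0.46, -0.535, 0.537, -0.462] ft_force: [0.5, 0.0, 1.0] opening: 0.0938 t: 33.4 eef_pos: [0.5534, 0.0527, 0.1936] tcp_rot: [0.461, -0.536, 0.536, -0.461] ft_force: [-0.3, 0.0, -0.0] opening: 0.0941 t: 33.9 eef_pos: [0.5364, -0.0608, 0.1936] tcp_rot: [0.461, -0.536, 0.536, -0.461] ft_force: [0.3, 0.4, -0.7] opening: 0.094 t: 34.2 eef_pos: [0.5367, -0.0585, 0.1934] tcp_rot: [-0.461, 0.536, -0.536, 0.462] ft_force: [0.1, -0.1, -0.2] opening: 0.0937 t 34.2 p [ 0.5367 -0.0585  0.1934] F [ 0.1 -0.1 -0.2] T [-0.06 -0.06  0.01] open 0.0937 zyaw -8.54 tilt [-0.     0.001 -1.   ]
```

View pics/c9.png

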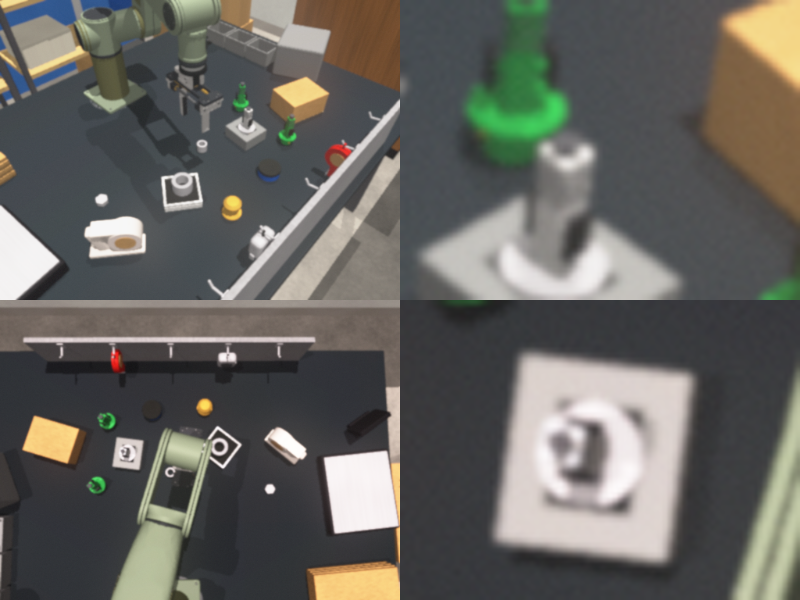

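The scene crop (565,145) and the top crop (590,450) show the gauge upright in its stand, with its flange flat and its cap down. The bushing is in its nest, the bystanders haven't moved, and the gripper is clear, so I'm handing in.

```bash
python3 -c "
from station import ctrl
print(ctrl.sign_off())"
```

```text
the job is handed in; nothing more can be done
None
```

The bushing is gauged, and the gauge is back upright in its stand with its cap down. I handed the job in at about 34 s of the 72 s allowed.

- **Into the bushing:** I took the metal gauge by its squeezed pads (opening 31 mm). The nose went in on the first try, and I pressed the flange onto the rim with up to about 10 N. A side force of 5 N appeared on seating, and I relieved it before letting go.
- **Locking:** The cap travelled about 6 mm including the bushing's give, with at most about 12 N on the bushing. In the picture it then sat about 5 mm lower, as it should when locked.
- **Back to the stand:** I lifted the gauge by the handle (opening 20 mm), and the force matched the gauge's weight alone, so the bushing stayed put. I overshot the stand by 28 mm, well clear of everything, and corrected before lowering. It set down with about 8 N.
- **Last pictures:** They show the flange flat on the stand and the cap down. The bushing is in its nest, the other items look unmoved, and the gripper is clear.

I did not measure the plunger reading itself. That it is locked at the bore size rests on the cap staying down, since it only goes home near that size. The scene camera put the held gauge about 1.4 pixels (roughly 2–3 mm) off the arm's own reading, but this caused no trouble.

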